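Morning check of the parts-counting scale

TASK

Check the scale with its weights: lift the lid of the wooden weight case until it rests back on its stop, then set every weight that is in the case on the scale, one at a time from the lightest to the heaviest, alone, upright and centred on the pan's cross, and let go for a good two seconds so the reading settles. Lower each one gently, so the sprung pan never hits its overload stop, and put it back upright on the floor of the case, anywhere inside; leave the lid open and do not disturb the other things on the bench.

Things in the scene. Friction and masses are not known exactly. Their poses are not given: they have to be found in the camera images.
- w50: 50 g check weight (may be absent): squat steel disc 28 mm in diameter and 8 mm high, with a straight yellow plastic grip on top, 18 mm in diameter and 24 mm tall (32 mm high in all). Origin: centre of its underside; z up along its axis. It starts standing in the closed case.
- w100: 100 g check weight (may be absent): squat steel disc 34 mm in diameter and 13 mm high, with a straight green plastic grip on top, 18 mm in diameter and 24 mm tall (37 mm high in all). Origin: centre of its underside; z up along its axis. It starts standing in the closed case.
- w200: 200 g check weight (may be absent): squat steel disc 42 mm in diameter and 17 mm high, with a straight blue plastic grip on top, 18 mm in diameter and 24 mm tall (41 mm high in all). Origin: centre of its underside; z up along its axis. It starts standing in the closed case.
- w300: 300 g check weight (may be absent): squat steel disc 48 mm in diameter and 20 mm high, with a straight red plastic grip on top, 18 mm in diameter and 24 mm tall (44 mm high in all). Origin: centre of its underside; z up along its axis. It starts standing in the closed case.
- w500: 500 g check weight (may be absent): squat steel disc 56 mm in diameter and 24 mm high, with a straight black plastic grip on top, 18 mm in diameter and 24 mm tall (48 mm high in all). Origin: centre of its underside; z up along its axis. It starts standing in the closed case.
- case: fixed wooden weight case, outside 196 mm (its x) by 276 mm (its y) by 65 mm high without the lid, walls and floor 8 mm thick; inside 180 x 260 mm, grey floor 8 mm above the bench. Origin: centre of its underside on the bench; its x axis points from the handle side to the hinge side, z up. The weights stand at about x = -45 or +45 mm and y = -85, 0 or +85 mm in this frame (six places, two or three of them empty).
- case_lid (a joint): opening angle of the case's lid, rad: 0 shut, 1.9 resting wide open on its stop (leaning back past upright). 12 mm thick, 0.25 kg, hinge nearly free: it falls shut from anything below upright and falls back onto the stop from beyond it.
- lid_handle (a point): middle of the lid's yellow round bar handle: bar 11 mm in diameter and 120 mm long, parallel to the hinge, held 35 mm out from the lid's front edge on two posts 51 mm either side of the middle; 72 mm above the bench when the lid is shut. It lies 231 mm from the hinge line and 6 mm to the top-face side of it. This frame turns with the lid; when shut its axes are those of the case.
- lid_hinge (a point): middle of the lid's hinge line, on the case's far rim, 66 mm above the bench; the hinge line runs along the case's y axis; frame turns with the lid.
- scale: fixed parts-counting scale, grey housing 200 x 200 x 47 mm high with a display on the side facing the robot. Origin: centre of its underside on the bench; the pan is centred above it.
- pan_centre (a point): centre of the top face of the round steel pan (140 mm in diameter, 5 mm thick), marked by a blue circle and cross; 73 mm above the bench when unloaded, z up.
- pan (a joint): how far the sprung pan is pressed down, m: 0 unloaded, 0.014 at its overload stop; about 1.2 N per mm, so the 500 g weight sinks it about 4 mm.
- terminal_block: bystander: white and grey terminal block lying loose on the bench, 50 x 75 x 38 mm high, origin under its centre; leave it alone.
- cutters: bystander: yellow-handled side cutters lying flat, about 185 mm long (its x), 70 mm wide, 13 mm high; leave alone.

How it is judged:
On the way, in this order (a step that is already met when the one before it is completed fails the run):
1. the case lid rests open on its stop (value of joint case_lid above 1.82 rad), for 0.3 s.
2. the 50 g weight stands alone, upright, released and centred on the pan (horizontal distance between w50 and pan_centre below 0.012 m and z of w50 in the frame of pan_centre below 0.005 m and angle between w50's own z axis and vertical below 0.15 rad and contact force between w50 and scale above 0.25 N and contact force between the fingers and w50 below 0.05 N and linear speed of w50 below 0.02 m/s and horizontal distance between w50 and w100 above 0.09 m and horizontal distance between w50 and w200 above 0.09 m and horizontal distance between w50 and w300 above 0.09 m and horizontal distance between w50 and w500 above 0.09 m), for 1 s.
3. the 100 g weight stands alone, upright, released and centred on the pan (horizontal distance between w100 and pan_centre below 0.012 m and z of w100 in the frame of pan_centre below 0.005 m and angle between w100's own z axis and vertical below 0.15 rad and contact force between w100 and scale above 0.25 N and contact force between the fingers and w100 below 0.05 N and linear speed of w100 below 0.02 m/s and horizontal distance between w100 and w50 above 0.09 m and horizontal distance between w100 and w200 above 0.09 m and horizontal distance between w100 and w300 above 0.09 m and horizontal distance between w100 and w500 above 0.09 m), for 1 s.
4. the 200 g weight stands alone, upright, released and centred on the pan (horizontal distance between w200 and pan_centre below 0.012 m and z of w200 in the frame of pan_centre below 0.005 m and angle between w200's own z axis and vertical below 0.15 rad and contact force between w200 and scale above 0.25 N and contact force between the fingers and w200 below 0.05 N and linear speed of w200 below 0.02 m/s and horizontal distance between w200 and w50 above 0.09 m and horizontal distance between w200 and w100 above 0.09 m and horizontal distance between w200 and w300 above 0.09 m and horizontal distance between w200 and w500 above 0.09 m), for 1 s.
5. the 300 g weight stands alone, upright, released and centred on the pan (horizontal distance between w300 and pan_centre below 0.012 m and z of w300 in the frame of pan_centre below 0.005 m and angle between w300's own z axis and vertical below 0.15 rad and contact force between w300 and scale above 0.25 N and contact force between the fingers and w300 below 0.05 N and linear speed of w300 below 0.02 m/s and horizontal distance between w300 and w50 above 0.09 m and horizontal distance between w300 and w100 above 0.09 m and horizontal distance between w300 and w200 above 0.09 m and horizontal distance between w300 and w500 above 0.09 m), for 1 s.
6. the 500 g weight stands alone, upright, released and centred on the pan (horizontal distance between w500 and pan_centre below 0.012 m and z of w500 in the frame of pan_centre below 0.005 m and angle between w500's own z axis and vertical below 0.15 rad and contact force between w500 and scale above 0.25 N and contact force between the fingers and w500 below 0.05 N and linear speed of w500 below 0.02 m/s and horizontal distance between w500 and w50 above 0.09 m and horizontal distance between w500 and w100 above 0.09 m and horizontal distance between w500 and w200 above 0.09 m and horizontal distance between w500 and w300 above 0.09 m), for 1 s.
At the end, for the whole second after the job is handed in: Every weight present has stood alone, centred within 12 mm of the pan's middle, released, no other weight within 90 mm, for 1 s, in rising order; now all stand upright (within 0.15 rad) and at rest on the case floor inside its walls, and the lid is open on its stop (above 1.82 rad) (value of joint case_lid above 1.82 rad and x of w50 in the frame of case between -0.09 and 0.09 m and y of w50 in the frame of case between -0.13 and 0.13 m and z of each of w50, w100, w200, w300, w500 in the frame of case below 0.016 m and angle between each of w50, w100, w200, w300, w500's own z axis and vertical below 0.15 rad and linear speed of each of w50, w100, w200, w300, w500 below 0.02 m/s and x of w100 in the frame of case between -0.09 and 0.09 m and y of w100 in the frame of case between -0.13 and 0.13 m and x of w200 in the frame of case between -0.09 and 0.09 m and y of w200 in the frame of case between -0.13 and 0.13 m and x of w300 in the frame of case between -0.09 and 0.09 m and y of w300 in the frame of case between -0.13 and 0.13 m and x of w500 in the frame of case between -0.09 and 0.09 m and y of w500 in the frame of case between -0.13 and 0.13 m); the robot touches nothing.
It fails at once if the pan is driven onto its overload stop (pressed beyond 12.5 mm) (value of joint pan above 0.0125 m).
It fails at once if terminal block moved more than 30 mm (distance of terminal_block from where it was at the start of the episode above 0.03 m).
It fails at once if cutters moved more than 30 mm (distance of cutters from where it was at the start of the episode above 0.03 m).
Of w50, w100, w200, w300, w500 only 3 to 4 are there at a start; the rules pass over those that are not, and their reading is None.
At some moment in a run one of w50, w100, w200, w300, w500 may be knocked a few centimetres aside while the robot is not near it.
It also fails if it takes over 210 s, if anything falls off the work surface, if the arm or the gripper's body presses on something with over 40 N, if the wrist force passes 120 N, or if a joint passes its speed limit or range.

ROBOT

A 6-joint arm with a two-finger parallel gripper is mounted at the origin on the work surface. World frame = base frame: x ahead of the robot, y to its left, z up, the work surface at z = 0. Lengths are in m, angles in rad, forces in N, time in s.
With the tool pointing down it reaches from about 0.275 to 1 m from the base axis. Payload 8.4 kg.
Tool frame: the origin (TCP) lies on the centre line of the jaws, within the pads' length; the fingertips stand 17 mm ahead of it and the grasp point (between the pads) lies 2 mm behind it (bot.tcp_to_tips is the y of the fingertips in the tool frame, in m); y points along the fingers, z is the direction in which the jaws open and shut, and the axes are right-handed (so a half turn about y gives the same grasp; the last joint's range is limited). The gripper opens to 85 mm and grips with 20 to 120 N. Pads are 22 mm wide; open, the fingers measure 114 mm over their backs; the gripper's body (76 mm by 85 mm) begins 54 mm behind the grasp point. The pads swing forward as they close: fully open they stand 13 mm farther back than shut.
Start: joints at [1.343, 0.353, 1.633, -0, 1.155, -0.002], TCP at [0.14, 0.609, 0.214] pointing down, gripper open.
Joint ranges: [-2.63, 2.63], [-0.92, 2.1], [0.06, 2.66], [-1.3, 4.44], [0, 2.69], [-3.02, 3.02]. Speed limits (rad/s): [2.22, 2.22, 2.79, 3.14, 3.14, 3.14].

INTERFACE

Orientations are given as a unit quaternion [x, y, z, w].
In Python, from workcell import bot, hand, kinematics, get_obs, vision, hand_in gives the robot as it stands. The module is installed in compiled form; this text tells all that it offers. Calls block until the motion is done:
- bot.reach(position, orientation): joint-space move of the TCP to a pose.
- bot.servo_line(position, ori=None, velocity=0.15): straight line of the TCP; ori=None keeps the orientation; velocity is the mean speed in m/s.
- bot.goto_joints(angles): joint-space move.
- hand.move_gripper(opening, strength=None): finger opening in m; strength is the grip in N (None keeps the last); returns when the fingers have stopped.
- bot.dwell(seconds).
- kinematics.solve_ik(position, orientation): joint angles nearest the present ones, or None.
- get_obs(): the state.
- vision.read_camera(name): name is "scene" or "top" or "wrist"; returns a dict with "frame" (400x640x3 uint8, red, green, blue), "intrinsics" (3x3 intrinsics, pixels), "view" (4x4, takes a point from world to camera coordinates). Camera axes: x right, y down, z forward; pixel columns grow to the right and rows downward; lengths in m; the calibration is good to about 2 mm. A picture is of the moment at which its call begins. There is no depth.
A pose or a line that the arm cannot do raises bot.IKError and nothing moves.
- hand_in(): hands the job in, once; it reports no verdict.
The state is a dict: "time_s": time; "joint_pos": joint angles; "joint_vel": joint speeds; "joint_efforts": joint torques, N m; "position": TCP position; "orientation": TCP orientation; "wrist_force": force on the tool from outside, world axes, zero at the start; "ft_torque": the same for the moment, N m; "gripper_width": finger opening in m.
Only numpy, scipy, OpenCV 4.12 (cv2) and the standard library are available. Lean on these libraries where they do the work, as an engineer would, in place of code of your own. Each camera call takes 0.05 s, during which the arm holds its last target. There are 200 camera calls.

## Working session

There is one attempt and no reset: what is moved stays moved. The work goes in short steps, each a Python script; the robot and the scene stay as the last script left them, time stands still between calls to the robot, and variables do not carry over. Pictures are saved under pics/ and viewed, about 12 in all and at most 16, crops included, and the job is handed in when it is done.

```bash
mkdir -p pics
cat > h.py <<'E'
import numpy as np, cv2
from workcell import bot, hand, kinematics, get_obs, vision, hand_in
from scipy.spatial.transform import Rotation as R
def snap(n,f=None,crop=None,k=1):
    c=vision.read_camera(n); im=c["frame"]
    if f:
        if crop: im=im[crop[1]:crop[3],crop[0]:crop[2]]
        im=cv2.resize(im,None,fx=k,fy=k,interpolation=cv2.INTER_CUBIC)
        cv2.imwrite("pics/"+f,im[:,:,::-1])
    return c
def ray(c,u,v,z):
    K=np.array(c["intrinsics"]);V=np.array(c["view"]);Rm=V[:3,:3];o=-Rm.T@V[:3,3]
    d=Rm.T@np.linalg.solve(K,[u,v,1.]);return o+d*(z-o[2])/d[2]
def proj(c,p):
    q=np.array(c["view"])@np.append(p,1);q=np.array(c["intrinsics"])@q[:3];return q[:2]/q[2]
def down(a):  # tool y down, tool z (jaw dir) at world yaw a
    y=np.array([0,0,-1.]);z=np.array([np.cos(a),np.sin(a),0]);x=np.cross(y,z)
    return R.from_matrix(np.c_[x,y,z]).as_quat()
E
python3 - <<'E'
from h import *
import pickle
d={}
for n in("scene","top"):
    c=snap(n,n+"0.png",k=1.25);d[n]=c
    V=np.array(c["view"]);print(n,-V[:3,:3].T@V[:3,3],V[2,:3])
pickle.dump(d,open("c0.pkl","wb"))
o=get_obs();print(o, R.from_quat(o["orientation"]).as_matrix(),bot.tcp_to_tips)
E
```

```text
scene [ 0.78052225 -0.42475897  0.82264057] [-0.21594768  0.48978226 -0.84467742]
top [0.46353663 0.02511859 1.11983236] [ 0.10844499 -0.00674381 -0.99407958]
{'time_s': 0.1, 'joint_pos': array([ 1.34262546e+00,  3.53570306e-01,  1.63407689e+00, -1.22133604e-05,
        1.15521058e+00, -2.41359322e-03]), 'joint_vel': array([ 0.00011916, -0.00038016, -0.00127556,  0.00020077, -0.00115239,
        0.00115136]), 'joint_efforts': array([-1.02560934e-03, -6.06358981e+01, -3.42817748e+01, -1.21946023e-04,
        4.05696686e-03,  1.31256260e-05]), 'position': array([0.13981041, 0.60868734, 0.21353481]), 'orientation': array([ 0.70305156, -0.07969364,  0.07959858, -0.70216201]), 'wrist_force': array([-1.52199984,  0.34033562,  0.96521222]), 'ft_torque': array([-0.00957418, -0.00574871, -0.02294379]), 'gripper_width': 0.08552062954888326} [[ 9.74625981e-01 -2.75281725e-04  2.23839501e-01]
 [-2.23839670e-01 -1.23486023e-03  9.74625198e-01]
 [ 8.11399121e-06 -9.99999200e-01 -1.26514583e-03]] 0.017
```

View pics/scene0.png

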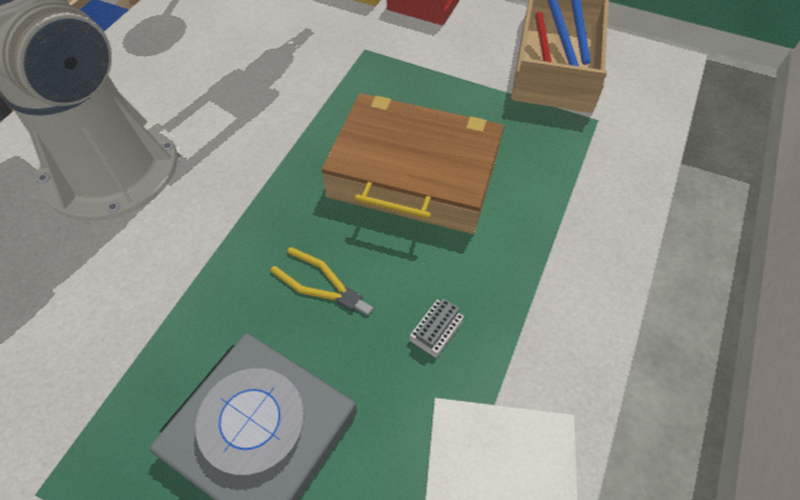

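View pics/top0.png

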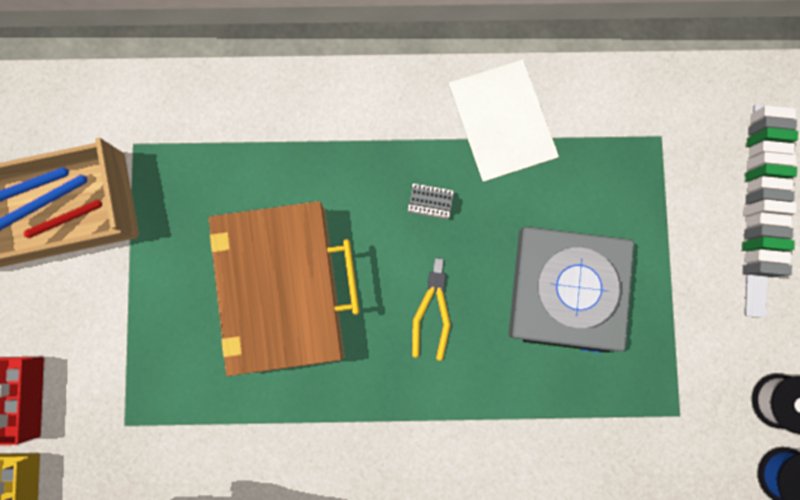

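The scene shows the case with its handle facing -y and its hinge on the far +y side. In the top view (800 px wide) the handle bar runs (347,240)–(356,313), the lid corners are (209,217), (322,202), (342,360), (226,375), and the pan cross is at (579,288). The cutters and terminal block lie between the case and the scale.

Run:
```python
from h import *
import pickle
d=pickle.load(open("c0.pkl","rb"));t=d["top"];s=d["scene"]
P=lambda c,u,v,z:ray(c,u/1.25,v/1.25,z)
L=[P(t,*q,.078) for q in [(209,217),(322,202),(342,360),(226,375)]]
print("lid",np.round(L,4),np.mean(L,0))
print("handle top",P(t,347,240,.075),P(t,356,313,.075),"scene",P(s,360,196,.075),P(s,427,215,.075))
print("pan",P(t,579,288,.073),P(s,249,419,.073))
ax=np.mean([L[0]-L[1],L[3]-L[2]],0);print("case x yaw",np.arctan2(ax[1],ax[0]))
ay=np.mean([L[1]-L[2],L[0]-L[3]],0);print("from y",np.arctan2(ay[1],ay[0])+np.pi/2)
print("block",P(t,431,201,.038),"cut",P(t,435,258,.01),P(t,415,357,.01))
```

```text
lid [[0.6483 0.3295 0.078 ]
 [0.6713 0.1339 0.078 ]
 [0.3997 0.1017 0.078 ]
 [0.3783 0.2971 0.078 ]] [0.52437597 0.21552854 0.078     ]
handle top [0.60439487 0.09130835 0.075     ] [0.47832215 0.07722661 0.075     ] scene [0.48779624 0.07920857 0.075     ] [0.60306556 0.08935025 0.075     ]
pan [ 0.51439406 -0.30718616  0.073     ] [ 0.51797582 -0.30832026  0.073     ]
case x yaw 1.6839984269056851
from y 1.689547396466642
block [ 0.6778219  -0.05872792  0.038     ] cut [ 0.57708578 -0.0655567   0.01      ] [ 0.39843068 -0.02485947  0.01      ]
```

```bash
cat >> h.py <<'E'
YAW=1.687; e=np.array([np.cos(YAW),np.sin(YAW),0]); ey=np.array([-e[1],e[0],0])
C=np.array([0.5255,0.2158,0]); PAN=np.array([0.516,-0.3077,0.073])
def T(): return get_obs()["time_s"]
E
python3 - <<'E'
from h import *
q=down(YAW); q2=down(YAW-np.pi)
H=C+.098*e+[0,0,.066]
def bar(th): 
    r=np.array([-.231,.006]); c,s=np.cos(th),np.sin(th)
    # rotate so that handle goes up
    x=r[0]*c+r[1]*s; z=-r[0]*s+r[1]*c
    return H+x*e+[0,0,z]
b=bar(0); print(b,bar(1.57),bar(1.87))
for Q in(q,q2): print(kinematics.solve_ik(b,Q),kinematics.solve_ik(bar(1.87),Q))
j=[kinematics.solve_ik(b,Q) for Q in (q,q2)]
Q=min((q,q2),key=lambda Q:abs(kinematics.solve_ik(b,Q)[5])+abs(kinematics.solve_ik(bar(1.87),Q)[5]))
hand.move_gripper(.024)
bot.reach(b+[0,0,.10],Q); print(T())
bot.servo_line(b+[0,0,-.002],velocity=.1); print(T(),get_obs()["wrist_force"])
hand.move_gripper(.0,strength=25); o=get_obs();print(T(),o["gripper_width"],o["wrist_force"])
for th in np.arange(.12,1.87,.12).tolist()+[1.86]:
    bot.servo_line(bar(th)+[0,0,-.002],velocity=.12)
    o=get_obs();print(round(th,2),o["time_s"],np.round(o["wrist_force"],1),round(o["gripper_width"],4))
    if np.linalg.norm(o["wrist_force"])>30 or o["gripper_width"]<.006: print("stop");break
snap("scene","s1.png",k=1.25)
E
```

```text
[0.54092033 0.08369696 0.072     ] [0.51346333 0.31891591 0.2970047 ] [0.50557846 0.38646406 0.28496846]
[ 1.50772824e-01  4.14101775e-01  1.91464144e+00 -4.44089210e-16
  8.12849439e-01 -1.53622718e+00] [ 6.50296313e-01  3.15071602e-01  1.52820089e+00 -4.44089210e-16
  1.29832016e+00 -1.03670369e+00]
[ 1.50772824e-01  4.14101775e-01  1.91464144e+00 -4.44089210e-16
  8.12849439e-01  1.60536548e+00] [0.65029631 0.3150716  1.52820089 0.         1.29832016 2.10488897]
3.0667
4.2333 [-0.23488178 -0.34596998  0.91259211]
4.5917 0.00015860436130195625 [0.15563035 0.90981471 0.20114758]
0.12 4.975 [ 0.4  0.6 -1. ] -0.0
stop
```

View pics/s1.png

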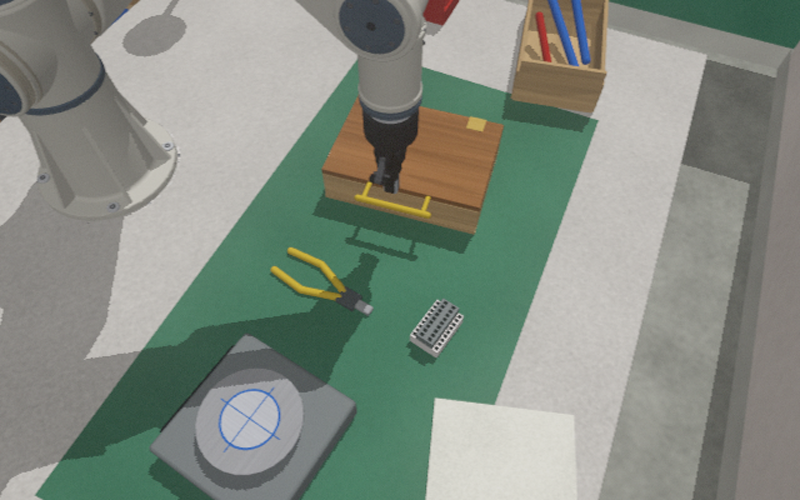

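The fingers closed to 0 beside or above the bar, near scene px (390,187), and the bar is still at (360,196)–(427,215). I'll look closer.

Run:
```python
from h import *
o=get_obs();p=o["position"];M=R.from_quat(o["orientation"]).as_matrix();print(p)
c=snap("scene","s2.png",(230,90,390,210),5)
for dy in(0,.017):print((proj(c,p+M[:,1]*dy)-[230,90])*5)
print((proj(c,[.5409,.0837,.072])-[230,90])*5)
```

```text
[0.54053769 0.08606128 0.09741698]
[413.11169693 330.49869009]
[413.39125437 356.3465451 ]
[411.9085571 373.3611085]
```

View pics/s2.png

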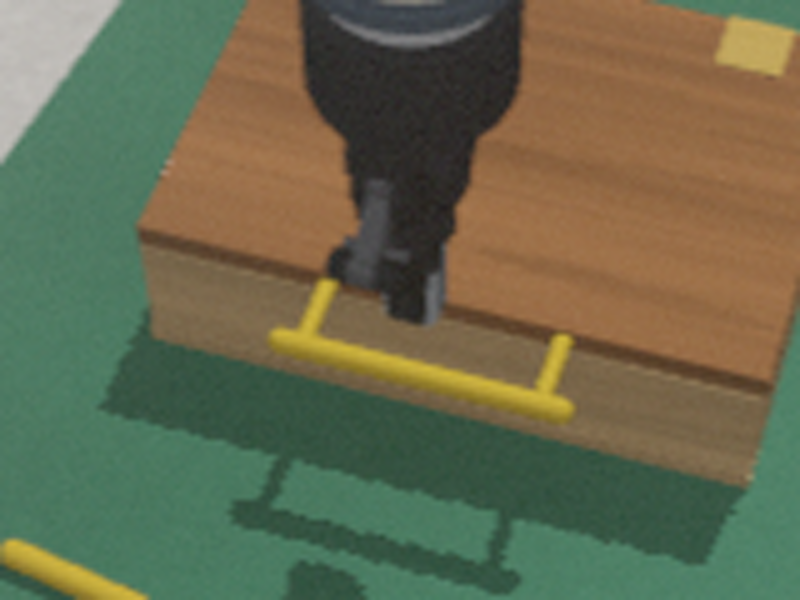

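Run:
```python
from h import *
c=snap("wrist","w0.png",k=1.25)
V=np.array(c["view"]);o=get_obs();M=R.from_quat(o["orientation"]).as_matrix()
print("cam in tool",M.T@(-V[:3,:3].T@V[:3,3]-o["position"]),"fwd",M.T@V[2,:3],"right",M.T@V[0,:3],"f",c["intrinsics"][0][0])
for dy in(0,.017):print(proj(c,o["position"]+M[:,1]*dy)*1.25)
print(o["gripper_width"],proj(c,[.5409,.0837,.072])*1.25)
```

```text
cam in tool [-0.07577179 -0.16001653 -0.00065813] fwd [ 2.97528834e-01  9.54712828e-01 -9.14476476e-05] right [-4.50721362e-05  1.09831882e-04  9.99999993e-01] f 310.6654881107017
[402.26865387 304.15658256]
[402.14625757 289.26043636]
0.00013365197876486642 [397.57747359 284.09994738]
```

View pics/w0.png

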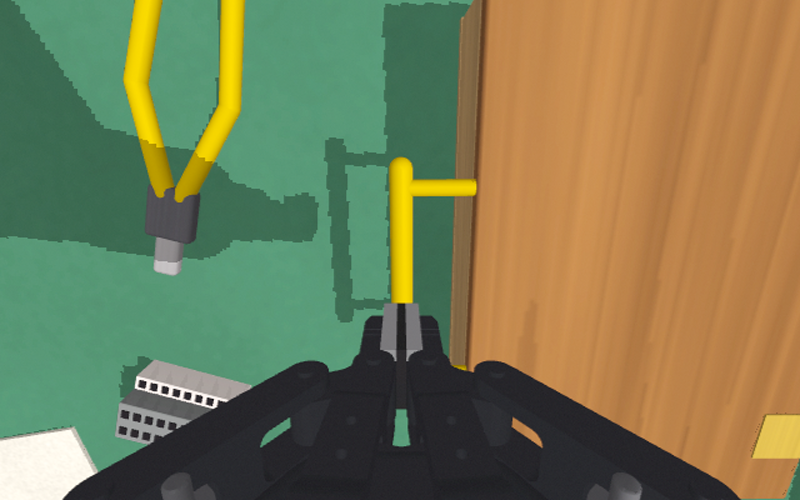

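Run:
```python
from h import *
o=get_obs();M=R.from_quat(o["orientation"]).as_matrix();p=o["position"]
c=vision.read_camera("wrist");s=vision.read_camera("scene")
for y in(-.02,-.01,0,.01,.017):
  print(y,[np.round(proj(c,p+M@[x,y,z])*1.25) for x,z in((-.011,0),(-.011,.012),(.011,0))],[np.round((proj(s,p+M@[x,y,z])-[230,90])*5) for x,z in((-.011,-.01),(.011,-.01))])
# bar end
for dz in(.06,.072,.08):print("bar end",proj(c,np.array([.5409,.0837,dz])-.06*M[:,0])*1.25)
```

```text
-0.02 [array([403., 301.]), array([433., 301.]), array([402., 350.])] [array([377., 312.]), array([431., 326.])]
-0.01 [array([402., 291.]), array([431., 291.]), array([402., 338.])] [array([378., 328.]), array([431., 341.])]
0 [array([402., 282.]), array([429., 282.]), array([402., 326.])] [array([378., 343.]), array([431., 357.])]
0.01 [array([402., 274.]), array([428., 274.]), array([402., 316.])] [array([378., 359.]), array([431., 372.])]
0.017 [array([402., 269.]), array([427., 269.]), array([402., 310.])] [array([379., 369.]), array([431., 382.])]
bar end [397.50563758 163.08353258]
bar end [397.29414019 165.24017891]
bar end [397.13763772 166.83604002]
```

The wrist view places the tips near v=304 of 500. That suggests they sit about 35 mm higher than documented, which explains the missed grasp. I'll check this with a gentle touch on the bench beside the case.

Run:
```python
from h import *
o=get_obs();p=o["position"];q=o["orientation"]
bot.servo_line(p+[0,0,.05],velocity=.2)
a=C-.04*e; bot.servo_line([a[0],a[1],.135],velocity=.2)
f0=get_obs()["wrist_force"]
z=.125
while z>.045:
    bot.servo_line([a[0],a[1],z],velocity=.05);o=get_obs();f=o["wrist_force"]-f0
    if abs(f[2])>2.5: print("contact",o["position"],f);break
    z-=.002
print(T(),z)
bot.servo_line([a[0],a[1],z+.03],velocity=.1)
```

```text
contact [0.53033152 0.17612768 0.06074456] [-6.53195997 -0.84115396 22.33706861]
14.8333 0.05899999999999994
```

The fingers made contact with the TCP reading z=0.061 and the lid top at 0.078. So the real tips sit about 17 mm *behind* the reported TCP, roughly 34.5 mm higher than documented, which agrees with both images. I'll correct the commanded heights for this and retry.

```bash
cat >> h.py <<'E'
DZ=np.array([0,0,-.0345])   # fingers found 34.5 mm higher than documented
Hn=C+.098*e+[0,0,.066]
def bar(th):
    r=np.array([-.231,.006]); c,s=np.cos(th),np.sin(th)
    return Hn+(r[0]*c+r[1]*s)*e+[0,0,-r[0]*s+r[1]*c]
E
python3 - <<'E'
from h import *
o=get_obs();p=o["position"]
bot.servo_line(p+[0,0,.05],velocity=.2)
hand.move_gripper(.024)
b=bar(0)+.001*e
bot.servo_line(b+DZ+[0,0,.07],velocity=.2)
bot.servo_line(b+DZ+[0,0,-.002],velocity=.08);print(get_obs()["wrist_force"])
hand.move_gripper(.0,strength=25); o=get_obs();print(T(),o["gripper_width"],o["wrist_force"])
if o["gripper_width"]>.007:
  for th in np.arange(.12,1.87,.12).tolist()+[1.86]:
    bot.servo_line(bar(th)+DZ+.001*e+[0,0,-.002],velocity=.15)
    o=get_obs();print(round(th,2),o["time_s"],np.round(o["wrist_force"],1),round(o["gripper_width"],4))
    if np.linalg.norm(o["wrist_force"])>30 or o["gripper_width"]<.006: print("stop");break
snap("scene","s3.png",k=1.25)
E
```

```text
[ 0.90307851  0.05742324 -0.24831633]
17.9833 0.009975773057044729 [-1.46282849  9.69602994  1.52788099]
0.12 18.3167 [-0.6 10.3 -3.4] 0.01
0.24 18.65 [ 0.4  8.9 -4.3] 0.01
0.36 18.9833 [-0.4  9.1 -5.2] 0.0099
0.48 19.3167 [-1.1  9.3 -7.2] 0.0101
0.6 19.65 [-0.7  5.9 -5.2] 0.0096
0.72 19.9833 [-0.4  3.7 -4.4] 0.0097
0.84 20.3167 [-3.6 -0.6 -2. ] 0.01
0.96 20.65 [-5.9 -4.6  2.8] 0.0097
1.08 20.9833 [-6.7 -5.4  6. ] 0.01
1.2 21.3167 [-6.2 -4.1  7.6] 0.0097
1.32 21.65 [-6.9 -3.   8.2] 0.0099
1.44 21.9833 [-7.1 -1.6  7.3] 0.0099
1.56 22.3167 [-6.1 -0.5  5.4] 0.0103
1.68 22.65 [-6.1 -0.5  5.2] 0.0101
1.8 22.9833 [-5.6  0.6  4.6] 0.0099
1.86 23.2333 [-5.3  0.5  3.3] 0.0101
```

View pics/s3.png

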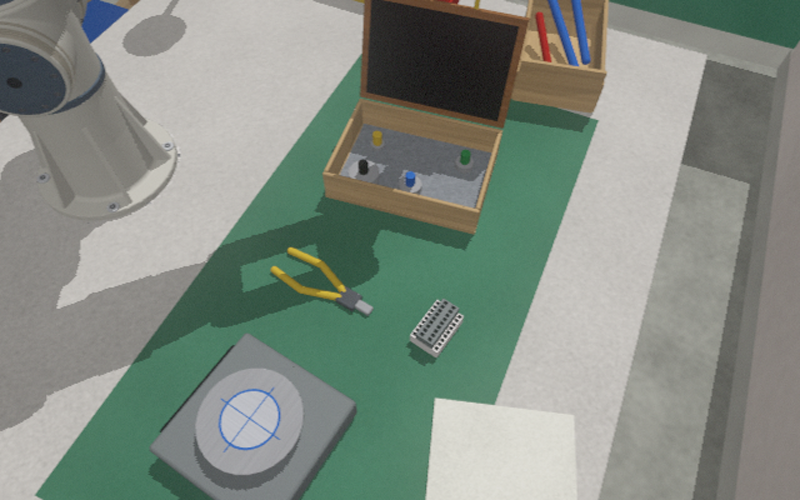

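The lid is up. The case holds yellow (50 g), green (100 g), blue (200 g) and black (500 g), and there is no red. Next I'll release the lid and locate the grips by colour from the top camera.

```bash
cat >> h.py <<'E'
HD=dict(w50=.008,w100=.013,w200=.017,w300=.020,w500=.024)
HUE=dict(w50=(22,35,140,120),w100=(45,85,120,40),w200=(102,125,140,60),w500=None)
def find(n,c,base=.008,roi=None):
    """grip top centre by colour; roi = world centre (restricts to 60 px)"""
    im=c["frame"];hsv=cv2.cvtColor(im,cv2.COLOR_RGB2HSV)
    if HUE[n]: a,b,s,v=HUE[n];m=cv2.inRange(hsv,(a,s,v),(b,255,255))
    else: m=cv2.inRange(hsv,(0,0,0),(180,255,45))
    zt=base+HD[n]+.024
    w=np.zeros_like(m)
    if roi is None: poly=[C+i*.09*e+j*.13*ey+[0,0,zt] for i,j in((1,1),(1,-1),(-1,-1),(-1,1))]
    else: poly=[roi+[i*.05,j*.05,0] for i,j in((1,1),(1,-1),(-1,-1),(-1,1))]
    cv2.fillConvexPoly(w,np.int32([proj(c,p) for p in poly]),255);m&=w
    k,_,st,ce=cv2.connectedComponentsWithStats(m)
    if k<2:return None
    i=1+np.argmax(st[1:,4]); return ray(c,*ce[i],zt-.006),st[i,4],ce[i]
E
python3 - <<'E'
from h import *
o=get_obs();p=o["position"]
hand.move_gripper(.03); bot.servo_line(p+[0,0,.07],velocity=.2)
bot.servo_line([.5,.0,.25],velocity=.3)
t=snap("top","t4.png",(130,130,310,330),3);s=vision.read_camera("scene")
print(T())
for n in HUE:
    for nm,c in(("top",t),("scene",s)):
        r=find(n,c)
        if r: d=r[0]-C;print(n,nm,np.round(r[0],4),"case",np.round([d@e,d@ey],4),r[1],r[2])
E
```

```text
25.675
w50 top [0.4366 0.2487 0.034 ] case [0.043  0.0845] 46 [208.26086957 271.        ]
w50 scene [0.439  0.2433 0.034 ] case [0.0374 0.0827] 64 [301.40625  109.890625]
w100 top [0.604  0.2679 0.039 ] case [ 0.0426 -0.0841] 44 [199.61363636 195.63636364]
w100 scene [0.6062 0.2638 0.039 ] case [ 0.0383 -0.0857] 68 [371.89705882 124.92647059]
w200 top [0.5348 0.1765 0.043 ] case [-0.0402 -0.0047] 44 [240.36363636 225.75      ]
w200 scene [0.5371 0.1718 0.043 ] case [-0.0451 -0.0064] 69 [327.71014493 142.68115942]
w500 top [0.4506 0.1603 0.05  ] case [-0.0464  0.0808] 23 [247.39130435 264.        ]
w500 scene [0.4562 0.1523 0.05  ] case [-0.055   0.0762] 39 [290.46153846 135.02564103]
```

View pics/t4.png

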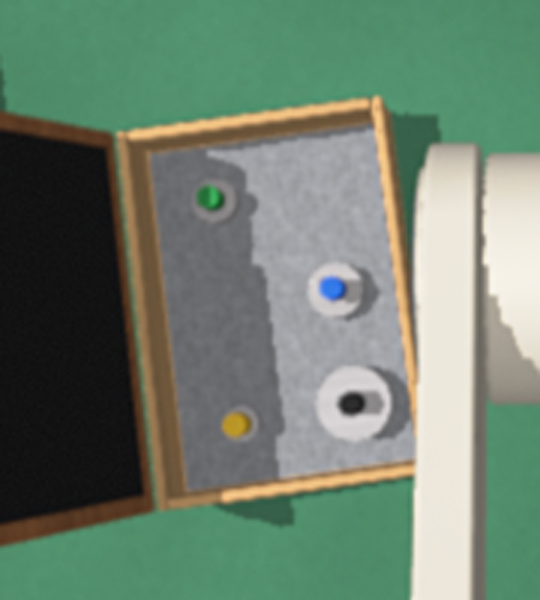

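Top view: green is at crop px (210,197), blue (332,289), yellow (236,424) and black (352,403). All four stand on known places, so I'll pick and place the 50 g weight first and then verify it.

```bash
cat >> h.py <<'E'
Q=down(YAW-np.pi/2); ZT=np.array([0,0,.17])
def xy(p): return np.array([p[0],p[1],0.])
def zc(base,n): return np.array([0,0,base+HD[n]+.021])+DZ
def look(c=None,names=HUE):
    c=c or vision.read_camera("top"); out={}
    for n in names:
        r=find(n,c)
        if r: out[n]=r[0]; d=r[0]-C; print("  ",n,np.round(r[0][:2],4),"case",np.round([d@e,d@ey],3),r[1])
    return out
def pick(n,p,base=.008):
    p=xy(p); hand.move_gripper(.042)
    bot.reach(p+ZT-[0,0,.02],Q) if base<.02 else None
    bot.servo_line(p+zc(base,n),velocity=.15)
    return grip(n)
def grip(n):
    hand.move_gripper(0,strength=40); o=get_obs(); print(n,"grip",round(o["gripper_width"],4),"t",o["time_s"]); 
    if not .013<o["gripper_width"]<.022: raise SystemExit("bad grip")
def carry(p):
    o=get_obs()["position"]; bot.servo_line(xy(o)+ZT,velocity=.15); bot.servo_line(xy(p)+ZT,velocity=.3)
def setdown(n,p,base,press):
    a=xy(p)+zc(base,n); bot.servo_line(a+[0,0,.02],velocity=.2)
    f0=get_obs()["wrist_force"]
    bot.servo_line(a-[0,0,press],velocity=.03); bot.dwell(.2)
    print(n,"down dF",np.round(get_obs()["wrist_force"]-f0,2)); hand.move_gripper(.042); bot.dwell(.2)
E
python3 - <<'E'
from h import *
w=look()
pick("w50",w["w50"]); carry(PAN); print(get_obs()["wrist_force"])
setdown("w50",PAN,.073,.001)
o=get_obs()["position"]; bot.servo_line(o+[0,0,.12],velocity=.2)
c=snap("wrist","w5.png",k=1.25); s=snap("scene"); look(); print(T())
cv2.imwrite("pics/s5.png",cv2.resize(s["frame"][230:400,90:310],None,fx=3,fy=3)[:,:,::-1])
import pickle; pickle.dump((c,s),open("c5.pkl","wb"))
print(proj(c,PAN)*1.25,(proj(s,PAN)-[90,230])*3)
E
```

```text
w50 [0.4365 0.2487] case [0.043 0.085] 47
   w100 [0.604  0.2679] case [ 0.043 -0.084] 44
   w200 [0.5348 0.1765] case [-0.04  -0.005] 44
   w500 [0.4505 0.1603] case [-0.046  0.081] 23
w50 grip 0.0161 t 29.2833
[-0.20080385  0.05204364 -0.13476282]
w50 down dF [-1.    0.16  2.38]
   w100 [0.6042 0.2679] case [ 0.043 -0.084] 45
   w200 [0.5348 0.1765] case [-0.04  -0.005] 44
   w500 [0.4506 0.1604] case [-0.046  0.081] 22
35.65
[401.61196465 237.46631809] [325.11030307 313.05999178]
```

View pics/w5.png

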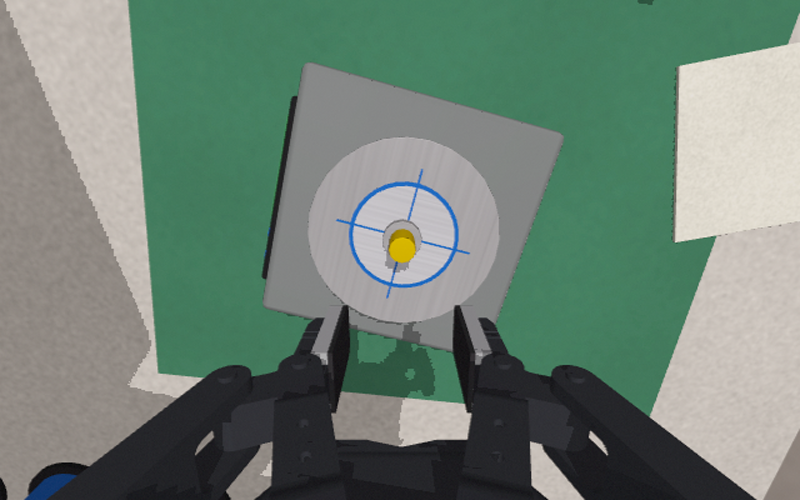

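The 50 g weight stands upright about 2–3 mm from the cross: cross at (404,235), disc centre about (402,238). I'll nudge the pan estimate, return this weight, then do the 100 g and 200 g weights with the same measurements.

```bash
cat >> h.py <<'E'
PAN0=PAN.copy(); PAN=PAN+[.0019,.0020,0]
def cyc(n,w,press):
    """pick n, weigh, check, put back"""
    pick(n,w[n]); carry(PAN); setdown(n,PAN,.073,press)
    o=get_obs()["position"]; bot.servo_line(o+[0,0,.12],velocity=.25)
    c=snap("wrist","w_%s.png"%n,(200,100,450,300),2); t0=T()
    r=find(n,c,.073,PAN+[0,0,HD[n]+.018]) 
    print(n,"on pan offset mm",None if r is None else np.round((r[0]-PAN)[:2]*1e3,1),r and r[1]); v=look()
    bot.dwell(max(0,1.2-(T()-t0))); bot.servo_line(o,velocity=.25); bot.dwell(.2); back(n,w)
    return v
def back(n,w):
    grip(n); carry(w[n]); setdown(n,w[n],.009,.001)
    o=get_obs()["position"]; bot.servo_line(xy(o)+ZT-[0,0,.02],velocity=.25)
E
python3 - <<'E'
from h import *
import json
o=get_obs()["position"]
bot.servo_line(xy(PAN0)+zc(.073,"w50"),velocity=.2); 
back("w50",{"w50":[.4365,.2487]})
print(T())
v=look(names=["w100","w200","w500"])
E
```

```text
w50 grip 0.0161 t 36.7333
w50 down dF [-9.47 -4.02 35.64]
42.8333
   w100 [0.6042 0.2679] case [ 0.043 -0.084] 45
   w200 [0.5348 0.1765] case [-0.04  -0.005] 44
   w500 [0.4584 0.284 ] case [0.075 0.059] 261
```

The floor contact was firmer than I want (about 35 N at the wrist), so I'll make the return descent stop on force and track the pan's sink. First I'll check the 50 g weight, with the hand moved aside.

```bash
cat >> h.py <<'E'
M=dict(w50=.05,w100=.1,w200=.2,w500=.5)
def floor_down(n,p):
    a=xy(p)+zc(.008,n); bot.servo_line(a+[0,0,.02],velocity=.2); bot.servo_line(a+[0,0,.006],velocity=.08); bot.dwell(.1)
    f0=get_obs()["wrist_force"][2]
    for k in range(5,-4,-1):
        bot.servo_line(a+[0,0,k*.001],velocity=.02); f=get_obs()["wrist_force"][2]-f0
        if f>3: break
    print(n,"floor at",k,"mm F",round(f,1)); hand.move_gripper(.042)
def back(n,w):
    grip(n); carry(w[n]); floor_down(n,w[n])
    o=get_obs()["position"]; bot.servo_line(xy(o)+ZT-[0,0,.02],velocity=.25)
def cyc(n,w,press):
    pick(n,w[n]); carry(PAN); setdown(n,PAN,.073,press)
    o=get_obs()["position"]; bot.servo_line(o+[0,0,.12],velocity=.25)
    c=snap("wrist","w_%s.png"%n,(200,100,450,300),2); t0=T()
    r=find(n,c,.073,PAN+[0,0,HD[n]+.018]) 
    print(n,"on pan offset mm",None if r is None else np.round((r[0]-PAN)[:2]*1e3,1),r and r[1]); v=look(snap("top","t_%s.png"%n,(130,130,310,330),3))
    bot.dwell(max(0,1.4-(T()-t0))); bot.servo_line(o-[0,0,max(0,M[n]*9.81/1200-press)],velocity=.25); bot.dwell(.2); back(n,w)
    return v
E
python3 - <<'E'
from h import *
w={"w100":[.6042,.2679]}
cyc("w100",w,.001); print(T())
E
```

```text
w100 grip 0.0164 t 45.25
w100 down dF [-1.74  0.57  0.94]
w100 on pan offset mm [-0.3  2.1] 443
   w50 [0.4365 0.249 ] case [0.043 0.085] 44
   w200 [0.5348 0.1765] case [-0.04  -0.005] 44
   w500 [0.4507 0.16  ] case [-0.047  0.081] 21
w100 grip 0.0161 t 53.975
w100 floor at 0 mm F 8.3
60.7333
```

View pics/t_w100.png

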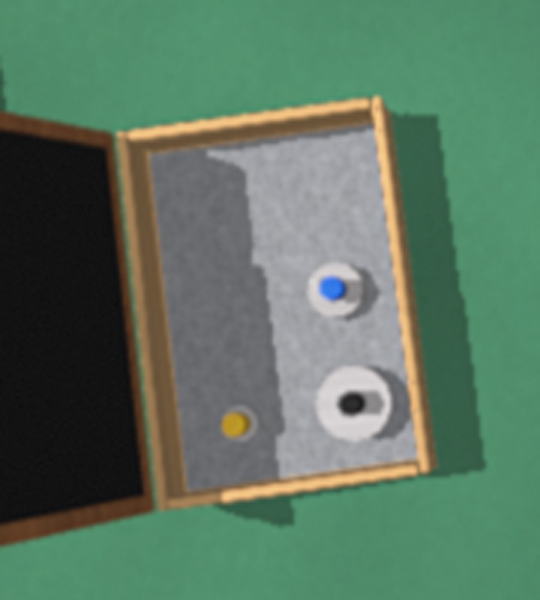

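View pics/w_w100.png

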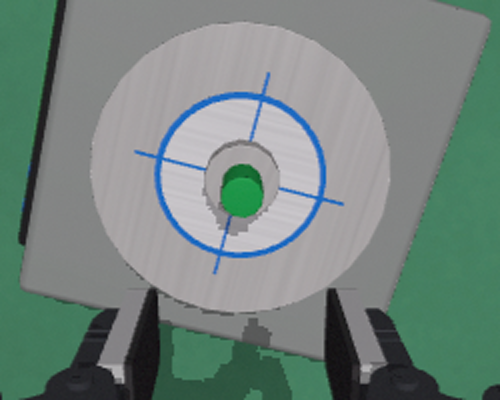

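Yellow is upright back in its place (crop 236,424). Green stood upright within about 2 mm of the cross. Next is the 200 g weight, re-locating it first in case of a knock.

Run:
```python
from h import *
bot.servo_line([.53,-.08,.2],velocity=.35)
w=look(); cyc("w200",w,.001)
bot.servo_line([.53,-.08,.2],velocity=.35); look(snap("top","t7.png",(130,130,310,330),3)); print(T())
```

```text
w50 [0.4365 0.2488] case [0.043 0.085] 45
   w100 [0.6034 0.2681] case [ 0.043 -0.083] 47
   w200 [0.5348 0.1765] case [-0.04  -0.005] 44
   w500 [0.4507 0.16  ] case [-0.047  0.081] 21
w200 grip 0.0167 t 64.6167
w200 down dF [-2.12  1.19  3.  ]
w200 on pan offset mm [-3.  11.7] 780
   w50 [0.4365 0.2488] case [0.043 0.085] 45
   w100 [0.6034 0.2681] case [ 0.043 -0.083] 47
   w500 [0.4506 0.1604] case [-0.046  0.081] 22
w200 grip 0.016 t 72.975
w200 floor at 1 mm F 3.0
   w50 [0.4365 0.249 ] case [0.043 0.085] 46
   w100 [0.6034 0.2681] case [ 0.043 -0.083] 47
   w200 [0.5342 0.1764] case [-0.04  -0.004] 44
   w500 [0.4507 0.16  ] case [-0.047  0.081] 21
80.05
```

View pics/t7.png

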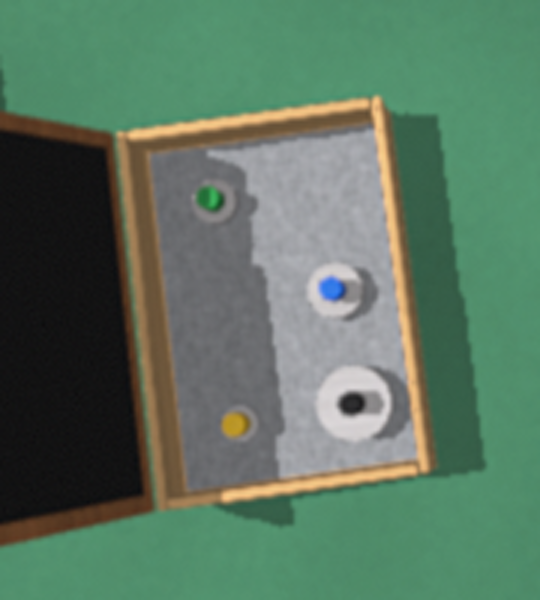

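View pics/w_w200.png

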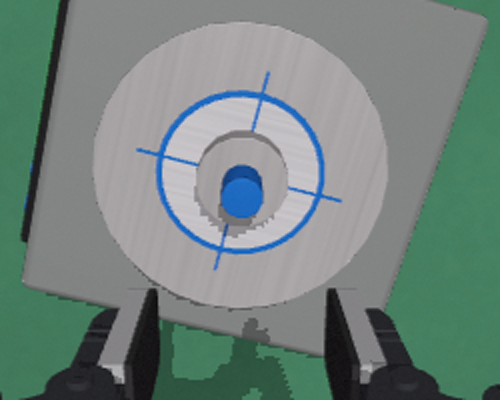

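The 200 g weight stood about 3 mm from the cross and is back in place. (The printed 11.7 mm offset came from the blue circle merging with the blue grip in the mask.) Last is the 500 g weight.

Run:
```python
from h import *
w=look(); cyc("w500",w,.002)
bot.servo_line([.53,-.08,.22],velocity=.35); look(); snap("scene","s8.png",k=1.25); print(T(),get_obs()["wrist_force"])
```

```text
w50 [0.4364 0.2489] case [0.043 0.085] 45
   w100 [0.6034 0.2681] case [ 0.043 -0.083] 47
   w200 [0.5342 0.1764] case [-0.04  -0.004] 44
   w500 [0.4506 0.16  ] case [-0.047  0.081] 22
w500 grip 0.0162 t 82.6917
w500 down dF [-2.44  0.89  3.17]
w500 on pan offset mm [-0.7  4.5] 422
   w50 [0.4365 0.249 ] case [0.043 0.085] 46
   w100 [0.6034 0.2681] case [ 0.043 -0.083] 47
   w200 [0.5342 0.1764] case [-0.04  -0.004] 44
w500 grip 0.0165 t 90.9667
w500 floor at 1 mm F 3.5
   w50 [0.4366 0.2487] case [0.043 0.084] 46
   w100 [0.6034 0.2681] case [ 0.043 -0.083] 47
   w200 [0.5342 0.1764] case [-0.04  -0.004] 44
   w500 [0.4508 0.1607] case [-0.046  0.081] 21
97.9583 [0.51982212 0.29198442 0.78664198]
```

View pics/s8.png

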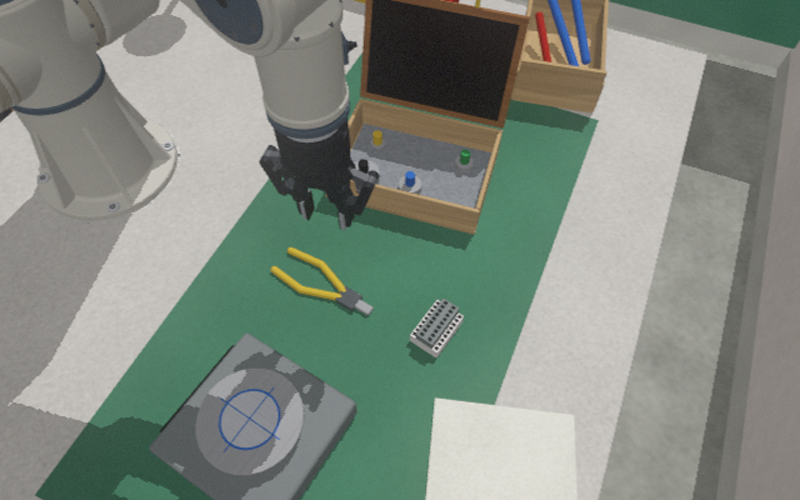

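View pics/w_w500.png

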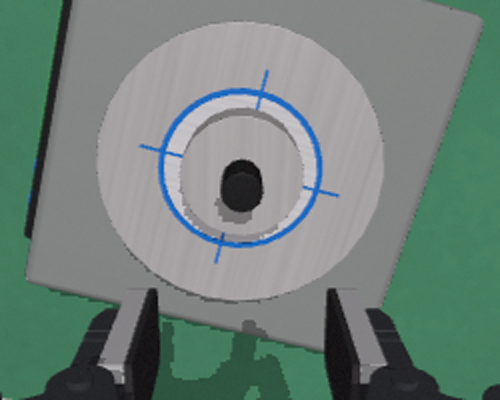

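Black stood centred within the circle. All four weights are now upright in the case, the lid is open, and the cutters and terminal block haven't moved.

```bash
python3 -c "
from h import *
print(hand_in())"
```

```text
the job is handed in; nothing more can be done
None
```

I opened the lid and weighed all four weights in the case, in rising order: 50, 100, 200 and 500 g (there was no 300 g). Each went back on the case floor and I handed the job in after about 98 s of robot time. `hand_in` reports no verdict.

- **Last checks:** in the pictures each weight stood upright about 2–4 mm from the cross, released for roughly 2–4 s before I gripped it again. At the end all four stood at their starting places in the case, and the lid was open (I judged this by eye). The cutters and terminal block had not moved, and I saw no sign of a knocked weight.
- **Fingertip position wrong:** the fingertips sit about 17 mm behind the reported TCP, not 17 mm ahead of it. My first grasp of the handle closed on nothing. A light touch on the lid (about 22 N) showed the error, and I lowered all heights by 34.5 mm.
- **50 g return too firm:** setting the 50 g weight back on the case floor gave about 35 N at the wrist. After that, the returns stopped on contact, at 3 to 8 N.
- **False reading for the 200 g:** the automatic check put it 11.7 mm off centre because the blue circle merged with its blue grip. Its picture showed about 3 mm.
- **Not measured:** I never read the pan's travel. The downward force at the wrist changed by 3.2 N at most while lowering onto the pan.

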